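# Burnish the moulding channel of a carved panel

## Robot

A 6-joint arm with a two-finger parallel gripper is mounted at the origin on the work surface. World frame = base frame: x ahead of the robot, y to its left, z up, the work surface at z = 0. Lengths are in m, angles in rad, forces in N, time in s.
With the tool pointing down it reaches from about 0.4 to 0.825 m from the base axis. Payload 7 kg.
Tool frame: the origin (TCP) lies at the very end of the fingers, on their centre line; the grasp point (between the pads) lies 19 mm behind it; z points along the fingers, y is the line along which they close (so a half turn about z gives the same grasp; the last joint's range is limited). The gripper opens to 88 mm and grips with 3 to 60 N. Pads are 19 mm wide; open, the fingers measure 130 mm over their backs; the gripper's body (78 mm by 193 mm) begins 47 mm behind the grasp point.
Start: joints at [-1.049, 0.359, 0.012, 0, -1.224, -0.288], TCP at [0.156, -0.657, 0.227] pointing down, gripper open.
Joint ranges: [-3.07, 3.07], [-1.43, 2.12], [-1.02, 1.25], [-3.03, 1.67], [-3.05, -0], [-3.03, 3.03]. Speed limits (rad/s): [2.39, 2.39, 3.01, 3.14, 3.14, 3.14].

## Interface

Orientations are given as [roll, pitch, yaw] about the fixed x, y, z axes, in that order (R = Rz(yaw) Ry(pitch) Rx(roll)).
In Python, from station import * gives the robot as it stands.
- The arm moves only by the tool servo_tool, never from a script. Its argument "moves" is a list of rows, each an object of numbers: "jaw": the opening, from 0 (shut) to 1 (fully open); "dx", "dy", "dz": the shift along the world's x, y, z in m; "roll": the turn about the world's z in degrees. A call has exactly 10 rows; each row shifts and turns the commanded pose from where the row before left it; what a row does not reach is not made up. A row lasts 1/8 s, in which the tool goes at most 62.5 mm and 10.7 degrees, less where a joint would pass 70% of its speed; a pose out of reach is approached as far as the arm can. A call with a gripper value outside its range is refused whole. The fingers move at their own pace and stop on an object; "newtons" is the grip in N (left out, the last holds). Time passes only in rows, so rows that do not move let the fingers close, or fill a call up. It gives the time, the measured TCP pose, the force, the opening and the grip force at its end, in the units of the state.
- get_state(): the state, without advancing time (a new reading comes with each control period).
- grab_frame(name): name is "scene" or "top" or "wrist"; returns (picture, depth): 420x560x3 uint8, red, green, blue; 420x560 float32, m along the optical axis (not along the pixel's ray), 0 where there is no reading.
- calibration(name): a dict with "intrinsics" (3x3 intrinsics, pixels), "k1" (the pictures are not rectified: a ray, as slopes to the right and down, at radius r is drawn at 1 + k1 r^2 times it, then the intrinsics apply), "R" (3x3) and "t" (3): a world point X has camera coordinates R X + t. Camera axes: x right, y down, z forward; pixel columns grow to the right and rows downward; lengths in m; the calibration is good to about 2 mm. A picture is of the moment at which its call begins: read the wrist's pose just before it. calibration takes no time and is no camera call; for the wrist camera it gives the pose at the moment of the call.
- job_done(): hands the job in; it is judged then, once.
The state is a dict: "t": time; "q": joint angles; "qd": joint speeds; "joint_efforts": joint torques, N m; "eef_pos": TCP position; "ee_rot": TCP orientation; "force": force on the tool from outside, world axes, zero at the start; "moment": the same for the moment, N m; "width": finger opening in m; "gripper_force": force on a finger pad.
Only numpy, scipy, OpenCV 4.12 (cv2) and the standard library are available. Lean on these libraries where they do the work, as an engineer would, in place of code of your own. Each camera call takes 0.05 s, during which the arm holds its last target. There are 200 camera calls.

## Task

Draw the ball-ended burnisher out of the tool block by its steel shank, lay it flat on the felt pad and let go, then take it again by its wooden handle. With its ball pressed lightly on the bottom of the carved panel's bent channel, guide it slowly (under 8 cm/s, pressing less than 20 N) along the whole channel, starting at the end beside the round rosette and finishing at the other end. Lay it back flat on the felt pad, let go, and leave the chisel and everything else on the bench where it is.

Things in the scene. Friction and masses are not known exactly. Their poses are not given: they have to be found in the camera images.
- stylus: Ball-ended burnisher, 180 mm, 110 g. Origin: centre of the handle's underside; x runs to the ball, z up, tool axis at z = 12. Along x (mm): square wooden handle 24 x 24 from -50 to 50, ferrule to 58, round steel shank 10 thick to 118, neck, 8 mm ball centred at 126. Starts in one of the block's two bays, handle hidden, about 60 mm of steel sticking out
- stylus_tip (a point): Centre of the burnisher's polished ball (radius 4 mm), which slides easily on the waxed panel
- stylus_handle (a point): Centre of the burnisher's handle, on the tool's axis
- rack: Dark wooden tool block, fixed, 126 x 160 mm, 50 high. Origin: under its middle on the bench; x points out of the mouths of its two bays (mouths at x = 60, back wall at x = -60 mm), at y = +45 and -45. Bays are 36 wide, floor at z = 10, roof at z = 42; tools come out only along +x and are clear once the handle's rear end passes x = 60
- chisel: Flat chisel in the other bay, same wooden handle, with a flat steel blade 24 mm wide and 5 mm thick in place of the ball. Origin and axes as for the burnisher. Not to be moved (30 mm is allowed)
- pad: Grey felt pad fixed on the bench, 130 mm along x, 200 mm along y, 4 mm thick. Origin: centre of its underside
- panel: Carved wooden panel, fixed, 200 (x) by 130 (y) mm, board 16 thick, origin at the centre of its underside. Two raised mouldings (12 wide, tops at z = 21) form a channel 14 wide, floor at z = 16, open at both ends: two straight legs meeting in a bend like a flat pointed arch. A round rosette (34 across, 8 high) at x = -74, y = 41 marks the starting end
- g0 (a point): On the channel's centre line at its starting end (rosette's end), at panel x = -72, y = -16.6 mm, 4 mm above the floor, where the ball's centre lies when the ball touches the floor. All g points have the panel's axes
- g1 (a point): The same in the middle of the first leg, panel x = -37.5, y = -0.5 mm
- g2 (a point): The same at the bend, panel x = 0, y = 17 mm
- g3 (a point): The same in the middle of the second leg, panel x = 37.5, y = -0.5 mm
- g4 (a point): The same at the far end, panel x = 72, y = -16.6 mm
- finial_a: Turned pale wooden finial, 66 mm across, 76 mm high, standing; bystander. Origin: centre of its foot
- finial_b: A second finial of the same kind; bystander
- mallet: Round dark wooden mallet lying on the bench: head 60 mm across, 110 mm long, handle 26 mm across; bystander. Origin: under its handle, 60 mm from the head, x towards the head
- offcut: Wooden offcut 60 x 140 x 30 mm; bystander. Origin: centre of its underside
There are look-alikes about, which are no part of the job. Leave any green look-alike of the panel alone.

How it is judged:
On the way, in this order (a step that is already met when the one before it is completed fails the run):
1. the burnisher, out of the block, lies flat on the felt pad, released (x of stylus in the frame of pad between -0.065 and 0.065 m and y of stylus in the frame of pad between -0.1 and 0.1 m and z of stylus in the frame of pad below 0.035 m and z of stylus_tip in the frame of pad below 0.04 m and x of stylus_handle in the frame of rack above 0.11 m and contact force between stylus and the fingers below 0.05 N and linear speed of stylus below 0.02 m/s), for 0.2 s.
2. taken again by the wooden handle and lifted clear of the pad (z of stylus in the frame of pad above 0.05 m and distance between the grasp point and stylus_handle below 0.06 m and contact force between stylus and the fingers above 1 N), for 0.1 s.
3. ball at the start of the channel, at the rosette's end (within 8 mm), down in it (within 2.5 mm of resting on the floor) and touching the panel (distance between stylus_tip and g0 below 0.008 m and z of stylus_tip in the frame of panel below 0.0225 m and contact force between stylus and panel above 0.3 N), for 0.1 s.
4. ball at the middle of the first leg (within 8 mm), down in it (within 2.5 mm of resting on the floor) and touching the panel (distance between stylus_tip and g1 below 0.008 m and z of stylus_tip in the frame of panel below 0.0225 m and contact force between stylus and panel above 0.3 N), for 0.1 s.
5. ball at the bend (within 8 mm), down in it (within 2.5 mm of resting on the floor) and touching the panel (distance between stylus_tip and g2 below 0.008 m and z of stylus_tip in the frame of panel below 0.0225 m and contact force between stylus and panel above 0.3 N), for 0.1 s.
6. ball at the middle of the second leg (within 8 mm), down in it (within 2.5 mm of resting on the floor) and touching the panel (distance between stylus_tip and g3 below 0.008 m and z of stylus_tip in the frame of panel below 0.0225 m and contact force between stylus and panel above 0.3 N), for 0.1 s.
7. ball at the far end of the channel (within 8 mm), down in it (within 2.5 mm of resting on the floor) and touching the panel (distance between stylus_tip and g4 below 0.008 m and z of stylus_tip in the frame of panel below 0.0225 m and contact force between stylus and panel above 0.3 N), for 0.1 s.
At the end, for the whole second after the job is handed in: The burnisher lies flat on the felt pad (the middle of its handle over the pad, handle resting on it, ball under 40 mm above the pad's underside), clear of the tool block, released and at rest (under 2 cm/s) (all of step 1); the robot touches nothing.
It fails at once if the burnisher presses the panel with 20 N or more (contact force between stylus and panel above 20 N).
It fails at once if the burnisher moves at 8 cm/s or more while its ball rubs in the channel (linear speed of stylus above 0.08 m/s and contact force between stylus and panel above 0.3 N and z of stylus_tip in the frame of panel below 0.0225 m and x of stylus_tip in the frame of panel between -0.09 and 0.09 m and y of stylus_tip in the frame of panel between -0.06 and 0.06 m).
It fails at once if the chisel is moved by more than 30 mm (distance of chisel from where it was at the start of the episode above 0.03 m).
It fails at once if another thing on the bench is moved by more than 30 mm (distance of any of finial_a, finial_b, mallet, offcut from where it was at the start of the episode above 0.03 m).
It also fails if it takes over 72 s, if anything falls off the work surface, if the arm or the gripper's body presses on something with over 40 N, if the wrist force passes 120 N, or if a joint passes its speed limit or range.

## Working session

There is one attempt and no reset: what is moved stays moved. The work goes in short steps, Python scripts to look and compute and a tool call to move; the robot and the scene stay as the last step left them, time stands still between calls to the robot, and variables do not carry over. Pictures are saved under pics/ and viewed, at most 10 in all, crops included, and the job is handed in when it is done.

Besides the shell and the picture viewer there is one more tool, called after ">>>" by a JSON object that holds its "method" and its "body". servo_tool: Moves the arm, as the interface text tells. Its arguments: {"type":"object","properties":{"moves":{"type":"array","items":{"type":"object","properties":{"jaw":{"type":"number"},"dx":{"type":"number"},"dy":{"type":"number"},"dz":{"type":"number"},"roll":{"type":"number"}}}},"newtons":{"type":"number"}},"required":["moves"]}

```bash
mkdir -p pics; cat > h.py <<'E'
from station import *
import numpy as np, cv2
def ray(c,u,v):
    K=np.array(c["intrinsics"]);x=(u-K[0,2])/K[0,0];y=(v-K[1,2])/K[1,1]
    rd=np.hypot(x,y);r=rd
    for _ in range(20): r=rd/(1+c["k1"]*r*r)
    s=r/rd if rd>0 else 1
    return np.array([x*s,y*s,1.])
def org(c): return -np.array(c["R"]).T@np.array(c["t"])
def onplane(c,u,v,z):
    d=np.array(c["R"]).T@ray(c,u,v);o=org(c)
    return o+d*(z-o[2])/d[2]
def bydepth(c,D,u,v):
    return np.array(c["R"]).T@(ray(c,u,v)*D[int(round(v)),int(round(u))]-np.array(c["t"]))
def proj(c,X):
    p=np.array(c["R"])@np.array(X)+np.array(c["t"]);s=p[:2]/p[2]
    s=s*(1+c["k1"]*(s@s));K=np.array(c["intrinsics"])
    return np.array([K[0,0]*s[0]+K[0,2],K[1,1]*s[1]+K[1,2]])
def snap(n):
    c=calibration(n);im,D=grab_frame(n);return c,im,D
E
python3 - <<'E'
from h import *
import pickle
for n in("top","scene"):
    c,im,D=snap(n);pickle.dump((c,im,D),open(n+".pkl","wb"))
    cv2.imwrite(f"pics/{n}0.png",cv2.resize(im[:,:,::-1],(800,600)))
    print(n,org(c),c["k1"],np.array(c["intrinsics"]).tolist())
print(get_state())
E
```

```text
top [ 0.46286663 -0.02613159  0.9350549 ] -0.0034360969695323403 [[438.19925371732626, 0.0, 283.6243775938346], [0.0, 438.19925371732626, 215.769199261251], [0.0, 0.0, 1.0]]
scene [1.51574976 0.0524084  0.78149619] 0.04483140462957397 [[484.09669320837, 0.0, 278.48985733469925], [0.0, 484.09669320837, 207.87933290847135], [0.0, 0.0, 1.0]]
{'t': 0.1, 'q': array([-1.04890249e+00,  3.59338895e-01,  1.11590674e-02, -3.11402544e-04,
       -1.22409980e+00, -2.88052940e-01]), 'qd': array([-1.21979685e-03, -1.90186054e-03,  3.73628255e-03,  1.35395995e-03,
       -3.59738214e-05,  1.52705381e-03]), 'joint_efforts': array([-2.02228017e-03, -5.84162629e+01,  2.93756121e+01,  7.01556757e+00,
        1.02402279e-02, -8.35417563e-05]), 'eef_pos': array([ 0.15625193, -0.65621964,  0.22570431]), 'ee_rot': array([ 3.14008730e+00, -1.40731799e-04, -2.90785768e+00]), 'force': array([0.87716936, 0.41557493, 0.67113692]), 'moment': array([-0.03816855,  0.04069698,  0.00715787]), 'gripper_force': 0.0, 'width': 0.08752542929146857}
```

View pics/top0.png

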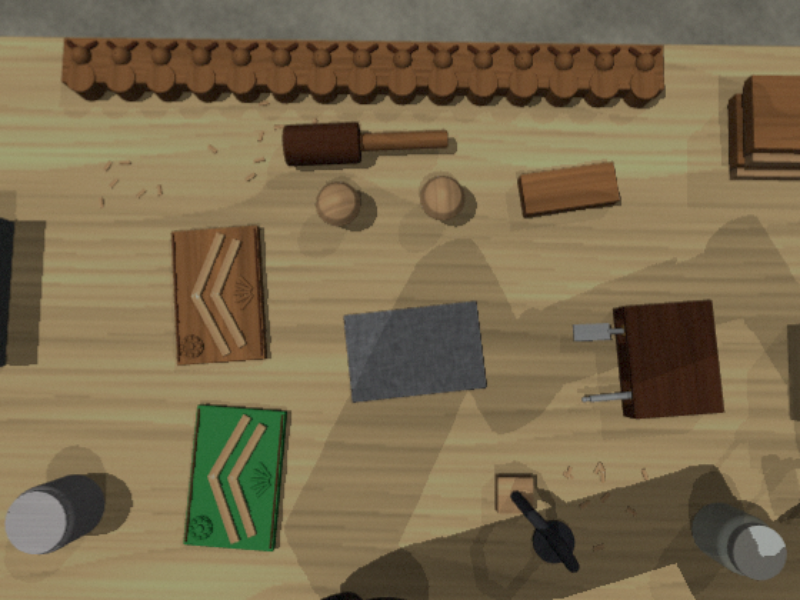

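View pics/scene0.png

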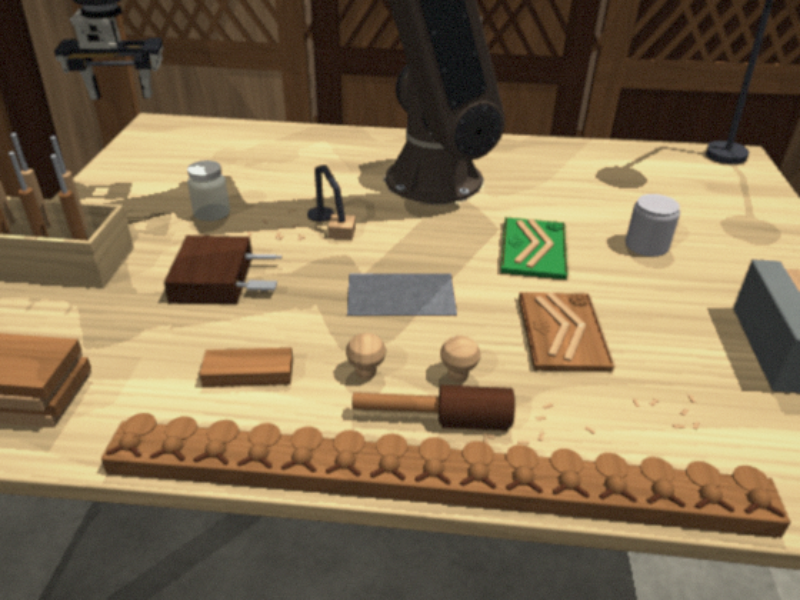

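Top view: burnisher candidates are the thin rod with a ball, lower bay (590,398), the flat-bladed chisel, upper bay (592,332), and the carving tools in the tray in the scene view (20,180). By description it is the thin rod at (590,398). The panel is the brown one (220,295), with its rosette at (193,347), not the green one at (235,477). The pad is at (415,350).

```bash
python3 - <<'E'
from h import *
import pickle
c,im,D=pickle.load(open("top.pkl","rb"))
hsv=cv2.cvtColor(im,cv2.COLOR_RGB2HSV)
# metal near rack
m=((hsv[...,1]<70)&(hsv[...,2]>90)).astype(np.uint8)
w=np.zeros_like(m);w[215:300,395:450]=1
n,l,s,ce=cv2.connectedComponentsWithStats(m*w)
for i in range(1,n):
    if s[i,4]>15:
        ys,xs=np.where(l==i);a=np.array([onplane(c,x,y,.022)[:2] for x,y in zip(xs,ys)])
        mu=a.mean(0);v=np.linalg.svd(a-mu)[2][0];v*=np.sign(v[1]);p=(a-mu)@v
        print("metal",s[i],"ends",mu+v*p.min(),mu+v*p.max(),"ang",np.degrees(np.arctan2(v[1],v[0])))
def rect(mask,z,win,name):
    w=np.zeros_like(mask);x0,y0,x1,y1=win;w[y0:y1,x0:x1]=1
    mm=cv2.morphologyEx(mask*w,cv2.MORPH_OPEN,np.ones((3,3)))
    cs,_=cv2.findContours(mm,cv2.RETR_EXTERNAL,cv2.CHAIN_APPROX_NONE)
    k=max(cs,key=cv2.contourArea)[:,0]
    a=np.array([onplane(c,x,y,z)[:2] for x,y in k],np.float32)
    r=cv2.minAreaRect(a*1000);print(name,r)
    return r
rect(((hsv[...,1]<80)&(hsv[...,2]<130)&(hsv[...,2]>50)).astype(np.uint8),.004,(235,205,345,285),"pad")
rect((hsv[...,2]<105).astype(np.uint8),.05,(425,205,512,298),"rack")
for (x,y) in [(155,206),(290,246),(470,250),(237,142),(309,136),(225,100),(420,278),(408,278),(414,232)]:
    print((x,y),im[y,x],hsv[y,x],bydepth(c,D,x,y).round(4))
crop=im[205:300,390:520];cv2.imwrite("pics/crop1.png",cv2.resize(crop[:,:,::-1],(780,570),interpolation=cv2.INTER_CUBIC))
E
```

```text
metal [401 226  35  13 312] ends [ 0.5071928  -0.33666021] [ 0.50400516 -0.26612506] ang 92.58756195893454
metal [414 275  28   7 120] ends [ 0.41393616 -0.34819677] [ 0.40820076 -0.29160859] ang 95.78735491282868
metal [407 278   6   4  20] ends [ 0.40785114 -0.28822776] [ 0.40652038 -0.27751848] ang 97.08342869657558
pad ((473.1376953125, -35.03075408935547), (130.36875915527344, 200.7242431640625), 7.178868770599365)
rack ((466.58489990234375, -388.50506591796875), (160.59884643554688, 148.35049438476562), 5.018904209136963)
(155, 206) [104  73  44] [ 15 147 104] [0.5522 0.2511 0.015 ]
(290, 246) [70 70 71] [120   4  71] [ 0.4721 -0.0354  0.0029]
(470, 250) [48 29 16] [ 12 170  48] [ 0.4689 -0.3978  0.0481]
(237, 142) [136 109  76] [ 17 113 136] [0.6773 0.074  0.074 ]
(309, 136) [155 132  94] [ 19 100 155] [ 0.6919 -0.0698  0.0723]
(225, 100) [58 32 19] [ 10 171  58] [0.7698 0.1031 0.0545]
(420, 278) [128 130 128] [ 60   4 130] [ 0.4101 -0.3036  0.0251]
(408, 278) [108 109 101] [ 34  19 109] [ 0.4098 -0.2786  0.0262]
(414, 232) [111 112 111] [ 60   2 112] [ 0.5047 -0.2925  0.0234]
```

View pics/crop1.png

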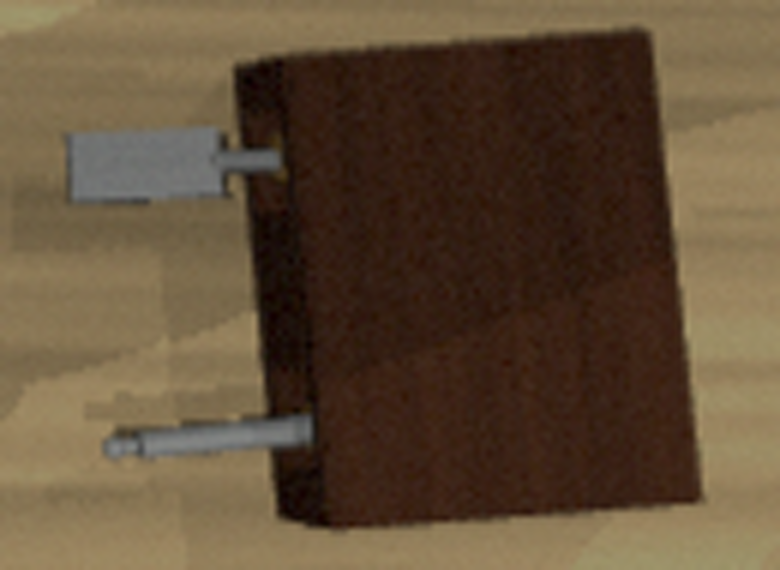

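The crop confirms it: the rod with the ball at (120,445) is in the lower bay, and the flat chisel blade at (145,165) is in the upper one. Moving above the shank.

>>> {"method": "servo_tool", "body": {"moves": [{"dy":0.06,"roll":9.2,"jaw":0.55},{"dy":0.06,"roll":9.2},{"dy":0.06,"roll":9.2},{"dy":0.05,"dx":0.01,"roll":9.2},{"dx":0.049,"dy":0.024,"roll":9.2},{"dx":0.049,"dy":0.024,"roll":9.2},{"dx":0.049,"dy":0.024,"roll":9.2},{"dx":0.049,"dy":0.024,"roll":9.2},{"dx":0.048,"dy":0.022,"roll":9.0},{"dx":0}]}}

```text
$.moves[0]: bad value
```

>>> {"method": "servo_tool", "body": {"moves": [{"dx":0,"dy":0.06,"dz":0,"roll":9.2,"jaw":0.55},{"dx":0,"dy":0.06,"dz":0,"roll":9.2,"jaw":0.55},{"dx":0,"dy":0.06,"dz":0,"roll":9.2,"jaw":0.55},{"dx":0.01,"dy":0.05,"dz":0,"roll":9.2,"jaw":0.55},{"dx":0.049,"dy":0.024,"dz":0,"roll":9.2,"jaw":0.55},{"dx":0.049,"dy":0.024,"dz":0,"roll":9.2,"jaw":0.55},{"dx":0.049,"dy":0.024,"dz":0,"roll":9.2,"jaw":0.55},{"dx":0.049,"dy":0.024,"dz":0,"roll":9.2,"jaw":0.55},{"dx":0.048,"dy":0.022,"dz":0,"roll":9.0,"jaw":0.55},{"dx":0,"dy":0,"dz":0,"roll":0,"jaw":0.55}], "newtons": 60}}

```text
t: 1.35
eef_pos: [0.4129, -0.3071, 0.2259]
ee_rot: [3.141, 0.0, -1.461]
force: [0.1, 0.4, -0.3]
width: 0.0481
gripper_force: 0.0
```

```bash
python3 - <<'E'
from h import *
c,im,D=snap("wrist")
cv2.imwrite("pics/w1.png",cv2.resize(im[:,:,::-1],(800,600)))
s=get_state();print(s["eef_pos"],np.degrees(s["ee_rot"]),org(c))
for X in [(.4065,-.2775,.022),(.414,-.348,.022)]: print(proj(c,X)*800/560)
hsv=cv2.cvtColor(im,cv2.COLOR_RGB2HSV)
m=((hsv[...,1]<70)&(hsv[...,2]>90)).astype(np.uint8)
n,l,st,ce=cv2.connectedComponentsWithStats(m)
for i in range(1,n):
    if st[i,4]>60:
        ys,xs=np.where(l==i);a=np.array([onplane(c,x,y,.025)[:2] for x,y in zip(xs,ys)])
        mu=a.mean(0);v=np.linalg.svd(a-mu,full_matrices=False)[2][0];v*=np.sign(v[1]);p=(a-mu)@v
        print(st[i],"ends",(mu+v*p.min()).round(4),(mu+v*p.max()).round(4),"ang",np.degrees(np.arctan2(v[1],v[0])))
E
```

```text
[ 0.41128343 -0.30764097  0.22583897] [ 1.79926024e+02  3.88106735e-02 -8.38847895e+01] [ 0.42035418 -0.37642973  0.38325241]
[406.73558036 298.95290056]
[407.3073143  211.57696367]
[ 53   0  13  75 353] ends [ 0.6511 -0.4641] [ 0.6508 -0.3969] ang 90.22327477485922
[  73    0   22  134 1383] ends [ 0.6251 -0.4675] [ 0.6258 -0.3404] ang 89.6844491938799
[ 100    0   16  135 1080] ends [ 0.6026 -0.4706] [ 0.6048 -0.3424] ang 89.01553852365556
[ 116    0   23  139 2222] ends [ 0.5852 -0.4731] [ 0.5863 -0.3408] ang 89.51021635273813
[ 139    0   20  150 1957] ends [ 0.5655 -0.4759] [ 0.5646 -0.3307] ang 90.37328226873805
[161   0  13  17 163] ends [ 0.5426 -0.4787] [ 0.5502 -0.4622] ang 65.17413056065374
[178   0  11  11 108] ends [ 0.5241 -0.4785] [ 0.5353 -0.4711] ang 33.68479486596064
[330   0  22  26 417] ends [ 0.3788 -0.4976] [ 0.3694 -0.4744] ang 111.97465419271606
[377   0  11  11  74] ends [ 0.34   -0.5008] [ 0.3298 -0.4943] ang 147.52948480684918
[388   0  48  35 684] ends [ 0.2853 -0.5077] [ 0.3268 -0.4867] ang 26.856787091879173
[ 443    0  117  100 7267] ends [ 0.1503 -0.48
[... 1937 characters left out ...]
29165875196
[330 279  11  13  64] ends [ 0.338  -0.1969] [ 0.327  -0.1814] ang 125.48803106558594
[231 296  19   4  68] ends [ 0.4383 -0.1594] [ 0.4609 -0.1565] ang 7.4505355007163265
[269 296  16  27 199] ends [ 0.395 -0.166] [ 0.4048 -0.1256] ang 76.2902990639883
[309 296  16  28 268] ends [ 0.3489 -0.1715] [ 0.3505 -0.1311] ang 87.64926687063064
[224 301  41  23 816] ends [ 0.4174 -0.1423] [ 0.4697 -0.1302] ang 13.020337956452838
[353 302  19  22 335] ends [ 0.2947 -0.168 ] [ 0.2935 -0.1379] ang 92.32437115297454
[332 308   9  16  86] ends [ 0.3274 -0.1565] [ 0.3234 -0.1347] ang 100.37172398330907
[    0   369   395    51 18672] ends [ 0.2255 -0.0335] [0.7646 0.0257] ang 6.259092277835895
```

View pics/w1.png

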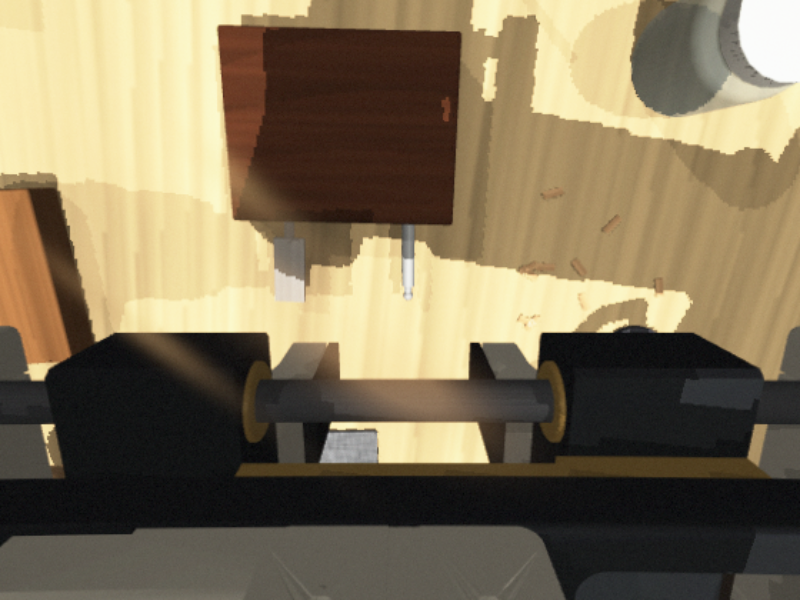

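The wrist view shows the ball at (407,297), as predicted (407,299), and the shank is centred between the fingers. Descending and closing.

>>> {"method": "servo_tool", "body": {"moves": [{"dx":-0.001,"dy":-0.001,"dz":-0.05,"roll":0,"jaw":0.55},{"dx":0,"dy":0,"dz":-0.05,"roll":0,"jaw":0.55},{"dx":0,"dy":0,"dz":-0.05,"roll":0,"jaw":0.55},{"dx":0,"dy":0,"dz":-0.04,"roll":0,"jaw":0.55},{"dx":0,"dy":0,"dz":-0.02,"roll":0,"jaw":0.55},{"dx":0,"dy":0,"dz":-0.009,"roll":0,"jaw":0.55},{"dx":0,"dy":0,"dz":0,"roll":0,"jaw":0.55},{"dx":0,"dy":0,"dz":0,"roll":0,"jaw":0},{"dx":0,"dy":0,"dz":0,"roll":0,"jaw":0},{"dx":0,"dy":0,"dz":0,"roll":0,"jaw":0}], "newtons": 60}}

```text
t: 2.65
eef_pos: [0.4097, -0.3097, 0.0082]
ee_rot: [-3.14, -0.0, -1.466]
force: [0.7, -0.3, 0.4]
width: 0.0239
gripper_force: 0.0
```

```bash
python3 -c "
from h import *
s=get_state();print(s['eef_pos'],s['width'],s['gripper_force'])"
```

```text
[ 0.40973818 -0.30969036  0.0081868 ] 0.023938062004781997 0.0
```

>>> {"method": "servo_tool", "body": {"moves": [{"dx":0,"dy":0,"dz":0,"roll":0,"jaw":0},{"dx":0,"dy":0,"dz":0,"roll":0,"jaw":0},{"dx":0,"dy":0,"dz":0,"roll":0,"jaw":0},{"dx":0,"dy":0,"dz":0.003,"roll":0,"jaw":0},{"dx":-0.001,"dy":0.01,"dz":0,"roll":0,"jaw":0},{"dx":-0.0018,"dy":0.02,"dz":0,"roll":0,"jaw":0},{"dx":-0.0018,"dy":0.02,"dz":0,"roll":0,"jaw":0},{"dx":-0.0018,"dy":0.02,"dz":0,"roll":0,"jaw":0},{"dx":-0.0018,"dy":0.02,"dz":0,"roll":0,"jaw":0},{"dx":-0.0018,"dy":0.02,"dz":0,"roll":0,"jaw":0}], "newtons": 60}}

```text
t: 3.9
eef_pos: [0.3988, -0.1985, 0.0105]
ee_rot: [3.141, 0.0, -1.466]
force: [0.0, -0.3, -1.5]
width: 0.0085
gripper_force: 60.0
```

>>> {"method": "servo_tool", "body": {"moves": [{"dx":-0.002,"dy":0.02,"dz":0,"roll":0,"jaw":0},{"dx":-0.002,"dy":0.02,"dz":0,"roll":0,"jaw":0},{"dx":0,"dy":0.02,"dz":0.01,"roll":0,"jaw":0},{"dx":0,"dy":0.02,"dz":0.02,"roll":0,"jaw":0},{"dx":0.011,"dy":0.03,"dz":0.01,"roll":0,"jaw":0},{"dx":0.011,"dy":0.03,"dz":0,"roll":0,"jaw":0},{"dx":0.011,"dy":0.03,"dz":0,"roll":0,"jaw":0},{"dx":0.011,"dy":0.03,"dz":0,"roll":0,"jaw":0},{"dx":0.011,"dy":0.03,"dz":0,"roll":0,"jaw":0},{"dx":0.012,"dy":0.02,"dz":0,"roll":0,"jaw":0}], "newtons": 60}}

```text
t: 5.15
eef_pos: [0.4623, 0.0518, 0.0505]
ee_rot: [3.141, 0.0, -1.465]
force: [0.1, -0.3, -1.3]
width: 0.0082
gripper_force: 60.0
```

```bash
python3 - <<'E'
from h import *
c,im,D=snap("scene")
cv2.imwrite("pics/s2.png",cv2.resize(im[150:270,180:340,::-1],(800,600),interpolation=cv2.INTER_CUBIC))
E
```

```text
(no output)
```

View pics/s2.png

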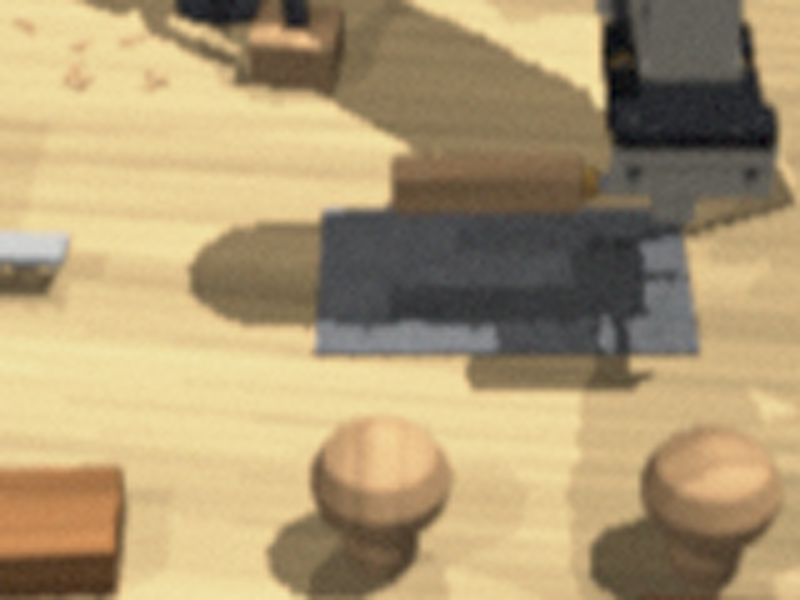

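Held level, handle above the pad. Lowering it and releasing.

>>> {"method": "servo_tool", "body": {"moves": [{"dx":0,"dy":0,"dz":-0.015,"roll":0,"jaw":0},{"dx":0,"dy":0,"dz":-0.015,"roll":0,"jaw":0},{"dx":0,"dy":0,"dz":-0.01,"roll":0,"jaw":0},{"dx":0,"dy":0,"dz":-0.004,"roll":0,"jaw":0},{"dx":0,"dy":0,"dz":0,"roll":0,"jaw":0},{"dx":0,"dy":0,"dz":0,"roll":0,"jaw":0.15},{"dx":0,"dy":0,"dz":0,"roll":0,"jaw":0.55},{"dx":0,"dy":0,"dz":0,"roll":0,"jaw":0.55},{"dx":0,"dy":0,"dz":0,"roll":0,"jaw":0.55},{"dx":0,"dy":0,"dz":0,"roll":0,"jaw":0.55}], "newtons": 60}}

```text
t: 6.45
eef_pos: [0.4624, 0.0504, 0.0066]
ee_rot: [-3.141, 0.0, -1.466]
force: [-0.8, 0.4, -0.6]
width: 0.046
gripper_force: 0.0
```

>>> {"method": "servo_tool", "body": {"moves": [{"dx":0,"dy":0,"dz":0,"roll":0,"jaw":0.55},{"dx":0,"dy":0,"dz":0,"roll":0,"jaw":0.55},{"dx":0,"dy":0,"dz":0.02,"roll":0,"jaw":0.55},{"dx":0,"dy":0,"dz":0.05,"roll":0,"jaw":0.55},{"dx":0,"dy":-0.03,"dz":0.05,"roll":0,"jaw":0.55},{"dx":0,"dy":-0.03,"dz":0.05,"roll":0,"jaw":0.55},{"dx":0,"dy":-0.03,"dz":0.03,"roll":0,"jaw":0.55},{"dx":0,"dy":-0.03,"dz":0,"roll":0,"jaw":0.55},{"dx":0,"dy":0,"dz":0,"roll":0,"jaw":0.55},{"dx":0,"dy":0,"dz":0,"roll":0,"jaw":0.55}]}}

```text
t: 7.7
eef_pos: [0.4621, -0.0696, 0.2063]
ee_rot: [3.141, 0.0, -1.467]
force: [0.5, 0.3, -0.1]
width: 0.0481
gripper_force: 0.0
```

```bash
python3 - <<'E'
from h import *
s=get_state();print(s["eef_pos"])
c,im,D=snap("wrist")
cv2.imwrite("pics/w2.png",cv2.resize(im[:,:,::-1],(800,600)))
import pickle;pickle.dump((c,im,D),open("w2.pkl","wb"))
c,im,D=snap("top");pickle.dump((c,im,D),open("t2.pkl","wb"))
E
```

```text
[ 0.4620962  -0.0696059   0.20631743]
```

View pics/w2.png

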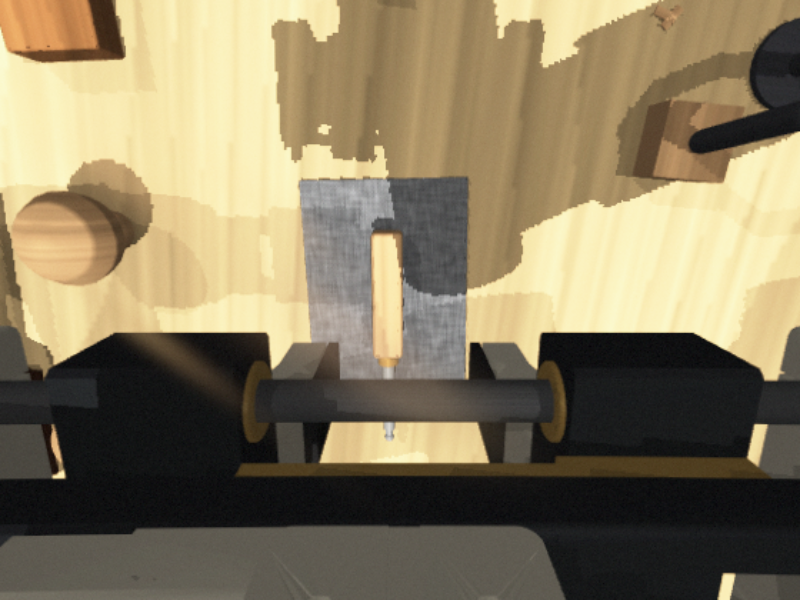

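Burnisher flat on the pad, handle at (386,234)–(388,357), ball at (389,436). Measuring it and the panel's mouldings.

```bash
python3 - <<'E'
from h import *
import pickle
c,im,D=pickle.load(open("w2.pkl","rb"));k=.7
print("rear",onplane(c,386.5*k,234*k,.028),"front",onplane(c,387.5*k,357*k,.028),"ball",onplane(c,389*k,435*k,.016))
print([onplane(c,a*k,b*k,.004)[:2].round(4) for a,b in[(300,178),(468,178)]])
c,im,D=pickle.load(open("top.pkl","rb"))
hsv=cv2.cvtColor(im,cv2.COLOR_RGB2HSV)
m=np.zeros(im.shape[:2],np.uint8);w=hsv[160:255,124:184];m[160:255,124:184]=((w[...,2]>130)).astype(np.uint8)
n,l,s,ce=cv2.connectedComponentsWithStats(m)
for i in range(1,n):
    if s[i,4]<80: continue
    print(s[i])
    if s[i,0]<=125 or s[i,0]+s[i,2]>=184: continue
    ys,xs=np.where(l==i);a=np.array([onplane(c,x,y,.021)[:2] for x,y in zip(xs,ys)])
    bx=a[a[:,1].argmax(),0]
    for nm,g in(("lo",a[a[:,0]<bx-.008]),("hi",a[a[:,0]>bx+.008])):
        mu=g.mean(0);v=np.linalg.svd(g-mu,full_matrices=False)[2][0];v*=np.sign(v[0]);p=(g-mu)@v
        print(nm,"mid",mu.round(4),"dir",v.round(4),"len",np.ptp(p).round(4),"ang",np.degrees(np.arctan2(v[1],v[0])).round(2))
# board outline
b=np.zeros_like(m);b[150:265,115:192]=((hsv[150:265,115:192,2]<150)&(hsv[150:265,115:192,1]>125)).astype(np.uint8)
b=cv2.morphologyEx(b,cv2.MORPH_CLOSE,np.ones((7,7)));b=cv2.morphologyEx(b,cv2.MORPH_OPEN,np.ones((5,5)))
cs,_=cv2.findContours(b,0,1);q=max(cs,key=cv2.contourArea)[:,0]
print(cv2.minAreaRect(np.array([onplane(c,x,y,.016)[:2]*1000 for x,y in q],np.float32)))
print("rosette",onplane(c,193*k,347*k,.024))
cv2.imwrite("pics/crop2.png",cv2.resize(im[150:265,110:195,::-1],(444,600),interpolation=cv2.INTER_CUBIC))
E
```

```text
rear [ 0.47702424 -0.09475672  0.028     ] front [0.46702364 0.00201492 0.028     ] ball [0.45879081 0.07849221 0.016     ]
[array([ 0.5472, -0.1271]), array([ 0.4197, -0.1405])]
[134 161  27  88 521]
lo mid [0.506  0.2642] dir [0.862  0.5069] len 0.0971 ang 30.46
hi mid [0.6034 0.2703] dir [ 0.9422 -0.3349] len 0.0889 ang -19.57
[147 167  24  76 515]
lo mid [0.5118 0.2386] dir [0.861  0.5087] len 0.0798 ang 30.58
hi mid [0.5971 0.2464] dir [ 0.9327 -0.3608] len 0.0779 ang -21.15
((552.2821044921875, 255.40652465820312), (199.8531036376953, 132.64761352539062), 5.361150741577148)
rosette [0.47364327 0.28694166 0.024     ]
```

View pics/crop2.png

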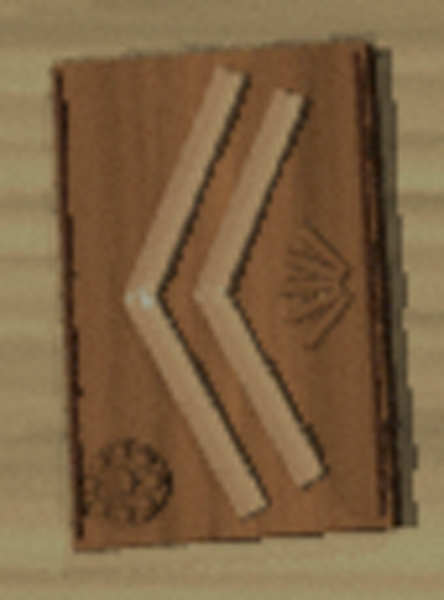

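Panel: rosette at bottom-left (130,480), channel between the strips, bend at (180,295). Taking the handle near its rear with a light grip, so that it can tilt.

>>> {"method": "servo_tool", "body": {"moves": [{"dx":0.013,"dy":-0.01,"dz":-0.05,"roll":0,"jaw":0.55},{"dx":0,"dy":0,"dz":-0.05,"roll":0,"jaw":0.55},{"dx":0,"dy":0,"dz":-0.05,"roll":0,"jaw":0.55},{"dx":0,"dy":0,"dz":-0.03,"roll":0,"jaw":0.55},{"dx":0,"dy":0,"dz":-0.0195,"roll":0,"jaw":0.55},{"dx":0,"dy":0,"dz":0,"roll":0,"jaw":0.2},{"dx":0,"dy":0,"dz":0,"roll":0,"jaw":0.2},{"dx":0,"dy":0,"dz":0,"roll":0,"jaw":0.2},{"dx":0,"dy":0,"dz":0,"roll":0,"jaw":0.2},{"dx":0,"dy":0,"dz":0,"roll":0,"jaw":0.2}], "newtons": 3}}

```text
t: 9.05
eef_pos: [0.4755, -0.0795, 0.0073]
ee_rot: [-3.141, 0.0, -1.466]
force: [0.3, 2.3, 0.9]
width: 0.0241
gripper_force: 3.0
```

```bash
python3 - <<'E'
from h import *
s=get_state();print(s["eef_pos"],s["width"],s["gripper_force"],s["force"])
r=np.radians
def X(p1,a1,p2,a2):
    d1=np.array([np.cos(r(a1)),np.sin(r(a1))]);d2=np.array([np.cos(r(a2)),np.sin(r(a2))])
    t=np.linalg.solve(np.c_[d1,-d2],np.array(p2)-p1);return np.array(p1)+t[0]*d1
o=X([.506,.2642],30.0,[.6034,.2703],-20.);i=X([.5118,.2386],30.0,[.5971,.2464],-20.)
bend=(o+i)/2;print(o,i,bend)
a=r(5.05);R=np.array([[np.cos(a),-np.sin(a)],[np.sin(a),np.cos(a)]])
P=bend-R@[0,.017];print("P",P,[ (P+R@g).round(4).tolist() for g in np.array([[-72,-16.6],[-37.5,-.5],[0,17],[37.5,-.5],[72,-16.6]])/1000])
E
```

```text
[ 0.47545655 -0.07952944  0.00727475] 0.024093819724246665 2.987799793481827 [0.26275415 2.34840017 0.88179958]
[0.55014086 0.28968474] [0.55306826 0.26242624] [0.55160456 0.27605549]
P [0.55310099 0.25912148] [[0.4828, 0.2362], [0.5158, 0.2553], [0.5516, 0.2761], [0.5905, 0.2619], [0.6263, 0.2489]]
```

Now lifting with the light grip, so that the ball stays on the pad and the tool tilts to about 33°.

>>> {"method": "servo_tool", "body": {"moves": [{"dx":0,"dy":0.0,"dz":0.004,"roll":0,"jaw":0.2},{"dx":0,"dy":0.0,"dz":0.006,"roll":0,"jaw":0.2},{"dx":0,"dy":0.001,"dz":0.009,"roll":0,"jaw":0.2},{"dx":0,"dy":0.001,"dz":0.009,"roll":0,"jaw":0.2},{"dx":0,"dy":0.002,"dz":0.009,"roll":0,"jaw":0.2},{"dx":0,"dy":0.002,"dz":0.009,"roll":0,"jaw":0.2},{"dx":0,"dy":0.003,"dz":0.009,"roll":0,"jaw":0.2},{"dx":0,"dy":0.003,"dz":0.009,"roll":0,"jaw":0.2},{"dx":0,"dy":0.003,"dz":0.009,"roll":0,"jaw":0.2},{"dx":0,"dy":0.004,"dz":0.009,"roll":0,"jaw":0.2}], "newtons": 3}}

```text
t: 10.3
eef_pos: [0.4753, -0.0604, 0.0896]
ee_rot: [3.142, 0.0, -1.466]
force: [-0.0, -0.7, -1.1]
width: 0.024
gripper_force: 3.0
```

```bash
python3 - <<'E'
from h import *
s=get_state();print(s["eef_pos"],s["width"],s["force"])
c,im,D=snap("scene")
cv2.imwrite("pics/s3.png",cv2.resize(im[140:260,210:370,::-1],(800,600),interpolation=cv2.INTER_CUBIC))
E
```

```text
[ 0.47530055 -0.06039109  0.08962488] 0.023991494135867708 [-9.63605448e-04 -6.58153643e-01 -1.06542235e+00]
```

View pics/s3.png

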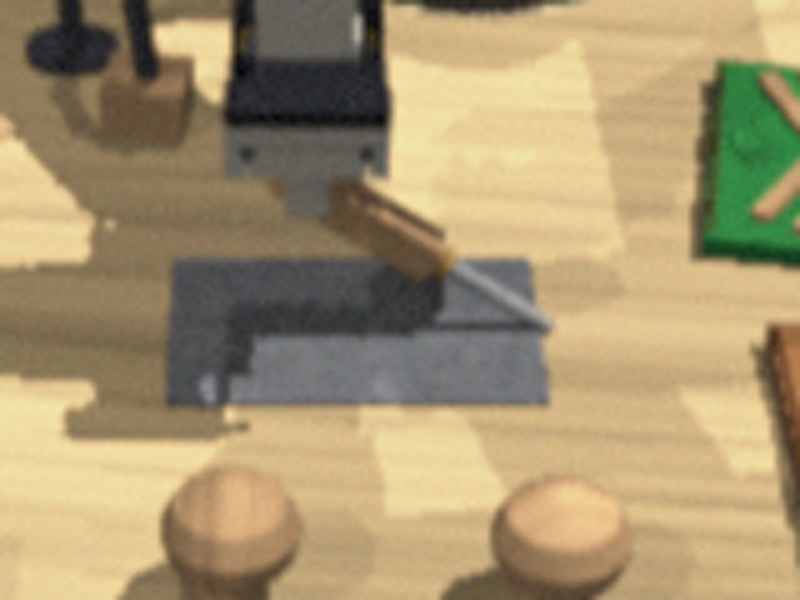

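Tilted about 30° as intended, ball on the pad at (545,325). Firming the grip, lifting, and carrying the wrist camera over the panel.

>>> {"method": "servo_tool", "body": {"moves": [{"dx":0,"dy":0,"dz":0,"roll":0,"jaw":0.1},{"dx":0,"dy":0,"dz":0.0,"roll":0,"jaw":0.1},{"dx":0,"dy":0,"dz":0.03,"roll":0,"jaw":0.1},{"dx":0,"dy":0.02,"dz":0.05,"roll":0,"jaw":0.1},{"dx":0.01,"dy":0.057,"dz":0,"roll":0,"jaw":0.1},{"dx":0.01,"dy":0.057,"dz":0,"roll":0,"jaw":0.1},{"dx":0.01,"dy":0.057,"dz":0,"roll":0,"jaw":0.1},{"dx":0,"dy":0.057,"dz":0,"roll":0,"jaw":0.1},{"dx":0,"dy":0.057,"dz":0,"roll":0,"jaw":0.1},{"dx":0,"dy":0.057,"dz":0,"roll":0,"jaw":0.1}], "newtons": 60}}

```text
t: 11.6
eef_pos: [0.5049, 0.3028, 0.1684]
ee_rot: [3.141, -0.001, -1.466]
force: [1.6, 0.2, -1.4]
width: 0.0237
gripper_force: 60.0
```

>>> {"method": "servo_tool", "body": {"moves": [{"dx":0,"dy":0.05,"dz":0,"roll":0,"jaw":0.1},{"dx":0,"dy":0,"dz":0.0,"roll":0,"jaw":0.1},{"dx":0,"dy":0,"dz":0,"roll":0,"jaw":0.1},{"dx":0,"dy":0,"dz":0,"roll":0,"jaw":0.1},{"dx":0,"dy":0,"dz":0,"roll":0,"jaw":0.1},{"dx":0,"dy":0,"dz":0,"roll":0,"jaw":0.1},{"dx":0,"dy":0,"dz":0,"roll":0,"jaw":0.1},{"dx":0,"dy":0,"dz":0,"roll":0,"jaw":0.1},{"dx":0,"dy":0,"dz":0,"roll":0,"jaw":0.1},{"dx":0,"dy":0,"dz":0,"roll":0,"jaw":0.1}], "newtons": 60}}

```text
t: 12.85
eef_pos: [0.5053, 0.3514, 0.169]
ee_rot: [3.142, -0.0, -1.466]
force: [-0.3, 0.2, -1.6]
width: 0.0234
gripper_force: 60.0
```

```bash
python3 - <<'E'
from h import *
import pickle
s=get_state();print(s["eef_pos"],s["width"],s["force"],s["gripper_force"])
c,im,D=snap("wrist");pickle.dump((c,im,D),open("w3.pkl","wb"))
cv2.imwrite("pics/w3.png",cv2.resize(im[:,:,::-1],(800,600)))
for p in [(.5531,.2591)]: print(proj(c,[*p,.016])/.7)
print([(proj(c,[*p,.020])/.7).round(0).tolist() for p in[[0.4828, 0.2362], [0.5158, 0.2553], [0.5516, 0.2761], [0.5905, 0.2619], [0.6263, 0.2489]]])
cs,ims,Ds=snap("scene");pickle.dump((cs,ims,Ds),open("s3.pkl","wb"))
E
```

```text
[0.50531545 0.35140838 0.16903642] 0.023398258115024963 [-0.30119752  0.18799577 -1.56269966] 59.99962627887726
[344.10070083 129.15257772]
[[458.0, 102.0], [403.0, 129.0], [344.0, 157.0], [284.0, 126.0], [226.0, 97.0]]
```

View pics/w3.png

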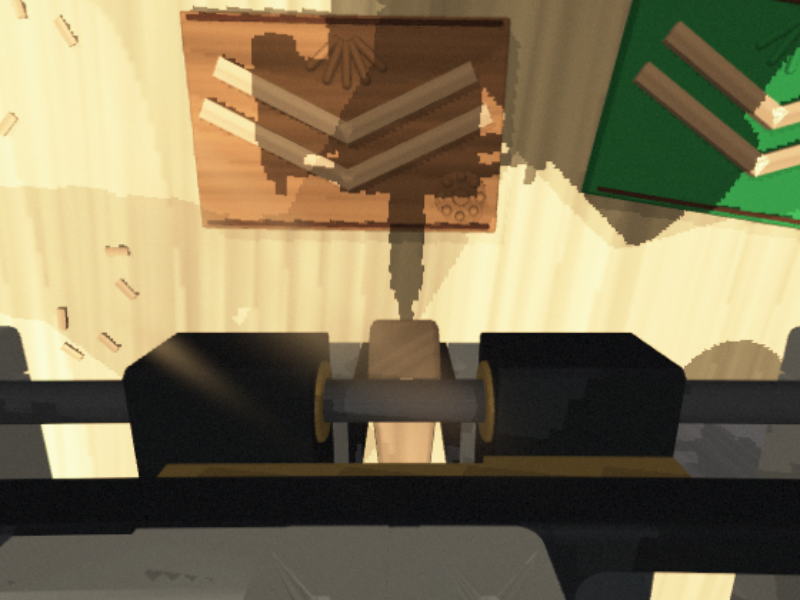

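The wrist view agrees with the panel estimate to about 1 mm: the bend is at (346,155) against (344,157) predicted, and the rosette is at (460,197), at the low-x end. Now locating the held ball from depth.

```bash
python3 - <<'E'
from h import *
import pickle
print(get_state()["eef_pos"])
for n in("scene","top"):
    c,im,D=snap(n);K=np.array(c["intrinsics"])
    u0,v0=proj(c,[.492,.4825,.087]).round().astype(int);print(n,u0,v0)
    P=[]
    for v in range(max(v0-60,0),min(v0+60,420)):
        for u in range(max(u0-75,0),min(u0+75,560)):
            if D[v,u]>0:
                p=bydepth(c,D,u,v)
                if .45<p[0]<.54 and .40<p[1]<.53 and .06<p[2]<.2: P.append([*p,u,v])
    P=np.array(P)
    if len(P)==0: print("none");continue
    P=P[P[:,1].argsort()]
    for lo in np.arange(.40,.51,.01):
        q=P[(P[:,1]>=lo)&(P[:,1]<lo+.01)]
        if len(q): print(lo.round(2),len(q),q[:,:3].mean(0).round(4),q[:,3:].mean(0).round(1))
    print("end",P[-4:].round(4))
E
```

```text
[0.50534308 0.35139634 0.16903229]
scene 488 197
0.4 43 [0.5104 0.4048 0.1428] [462.6 180.1]
0.41 47 [0.5083 0.4144 0.1371] [466.  181.9]
0.42 25 [0.5049 0.4239 0.1302] [469.  183.8]
0.43 17 [0.5006 0.4349 0.119 ] [472.2 186.9]
0.44 17 [0.4999 0.445  0.1118] [475.6 189.5]
0.45 18 [0.4981 0.4544 0.1056] [478.8 191.4]
0.46 18 [0.4975 0.4646 0.0991] [482.4 193.7]
0.47 14 [0.4967 0.4743 0.0927] [485.7 195.9]
0.48 6 [0.4957 0.482  0.0864] [488.2 198. ]
end [[4.960e-01 4.807e-01 8.950e-02 4.880e+02 1.970e+02]
 [4.983e-01 4.813e-01 8.510e-02 4.880e+02 1.990e+02]
 [4.953e-01 4.841e-01 8.620e-02 4.890e+02 1.980e+02]
 [4.923e-01 4.846e-01 8.710e-02 4.890e+02 1.970e+02]]
top 24 231
0.44 2 [0.4959 0.4452 0.1136] [ 35.5 229. ]
end [[4.959e-01 4.436e-01 1.148e-01 3.600e+01 2.290e+02]
 [4.960e-01 4.468e-01 1.124e-01 3.500e+01 2.290e+02]]
```

Ball measured at (0.493, 0.482, 0.0865), 131 mm ahead of the TCP and 82 mm below it, matching geometry. Turning the handle to the far side and moving over the channel's start.

>>> {"method": "servo_tool", "body": {"moves": [{"dx":0.0119,"dy":-0.0117,"dz":-0.002,"roll":9.9,"jaw":0.1},{"dx":0.0119,"dy":-0.0117,"dz":-0.002,"roll":9.9,"jaw":0.1},{"dx":0.0119,"dy":-0.0117,"dz":-0.002,"roll":9.9,"jaw":0.1},{"dx":0.0119,"dy":-0.0117,"dz":-0.002,"roll":9.9,"jaw":0.1},{"dx":0.0119,"dy":-0.0117,"dz":-0.002,"roll":9.9,"jaw":0.1},{"dx":0.0119,"dy":-0.0117,"dz":-0.002,"roll":9.9,"jaw":0.1},{"dx":0.0119,"dy":-0.0117,"dz":-0.002,"roll":9.9,"jaw":0.1},{"dx":0.0119,"dy":-0.0117,"dz":-0.002,"roll":9.9,"jaw":0.1},{"dx":0.0119,"dy":-0.0114,"dz":-0.004,"roll":9.9,"jaw":0.1},{"dx":0,"dy":0,"dz":0,"roll":0,"jaw":0.1}], "newtons": 60}}

```text
t: 14.3
eef_pos: [0.6128, 0.2455, 0.1485]
ee_rot: [3.141, 0.001, 0.088]
force: [0.3, -1.2, -1.9]
width: 0.0237
gripper_force: 60.0
```

```bash
python3 - <<'E'
from h import *
s=get_state();T=s["eef_pos"];y=s["ee_rot"][2];print(T,np.degrees(y),s["force"],s["q"])
e=np.array([T[0]+.131*np.cos(y+np.pi),T[1]+.131*np.sin(y+np.pi),T[2]-.0817]);print("exp ball",e)
for n in("top","scene"):
    c,im,D=snap(n);u0,v0=proj(c,e).round().astype(int);P=[]
    for v in range(v0-40,v0+40):
        for u in range(u0-40,u0+40):
            if D[v,u]>0:
                p=bydepth(c,D,u,v)
                if abs(p[1]-e[1])<.03 and e[0]-.03<p[0]<e[0]+.08 and .04<p[2]<.2: P.append([*p,u,v])
    P=np.array(P)
    print(n,u0,v0)
    if len(P):
        P=P[P[:,0].argsort()]
        print(P[:6].round(4))
        print(P[:,:3].mean(0))
        k=np.polyfit(P[:,0],P[:,1],1);print("dir",np.degrees(np.arctan(k[0])),"y at ball",np.polyval(k,e[0]))
E
```

```text
[0.61282077 0.2455424  0.14847376] 5.038186141756261 [ 0.31933212 -1.18049405 -1.92915301] [ 6.75867355e-01  3.90074388e-01 -1.25806206e-01  4.21881947e-06
 -1.05577150e+00  9.82859998e-01]
exp ball [0.48232691 0.23403802 0.06677376]
top 155 239
[[4.834e-01 2.353e-01 6.610e-02 1.540e+02 2.380e+02]
 [4.834e-01 2.330e-01 6.700e-02 1.550e+02 2.380e+02]
 [4.835e-01 2.317e-01 6.480e-02 1.560e+02 2.380e+02]
 [4.854e-01 2.352e-01 6.670e-02 1.540e+02 2.370e+02]
 [4.854e-01 2.334e-01 6.590e-02 1.550e+02 2.370e+02]
 [4.855e-01 2.323e-01 6.300e-02 1.560e+02 2.370e+02]]
[0.52864689 0.23617254 0.1015165 ]
dir 3.784039478390458 y at ball 0.23310892562011948
scene 384 195
[[4.896e-01 2.327e-01 7.020e-02 3.840e+02 1.950e+02]
 [4.906e-01 2.345e-01 7.430e-02 3.850e+02 1.940e+02]
 [4.945e-01 2.323e-01 7.050e-02 3.840e+02 1.960e+02]
 [4.977e-01 2.346e-01 6.990e-02 3.850e+02 1.970e+02]
 [4.979e-01 2.357e-01 7.950e-02 3.860e+02 1.940e+02]
 [4.980e-01 2.336e-01 7.620e-02 3.850e+02 1.950e+02]]
[0.51681284 0.23366969 0.08613317]
dir -2.405949126030145 y at ball 0.2351186645230613
```

>>> {"method": "servo_tool", "body": {"moves": [{"dx":-0.001,"dy":0.0012,"dz":-0.01,"roll":0,"jaw":0.1},{"dx":0,"dy":0,"dz":-0.01,"roll":0,"jaw":0.1},{"dx":0,"dy":0,"dz":-0.01,"roll":0,"jaw":0.1},{"dx":0,"dy":0,"dz":-0.007,"roll":0,"jaw":0.1},{"dx":0,"dy":0,"dz":-0.002,"roll":0,"jaw":0.1},{"dx":0,"dy":0,"dz":-0.001,"roll":0,"jaw":0.1},{"dx":0,"dy":0,"dz":-0.001,"roll":0,"jaw":0.1},{"dx":0,"dy":0,"dz":-0.001,"roll":0,"jaw":0.1},{"dx":0,"dy":0,"dz":-0.001,"roll":0,"jaw":0.1},{"dx":0,"dy":0,"dz":0,"roll":0,"jaw":0.1}], "newtons": 60}}

```text
t: 15.65
eef_pos: [0.6114, 0.2475, 0.106]
ee_rot: [3.142, 0.0, 0.089]
force: [0.2, -0.0, -1.1]
width: 0.0238
gripper_force: 60.0
```

>>> {"method": "servo_tool", "body": {"moves": [{"dx":0,"dy":0,"dz":-0.001,"roll":0,"jaw":0.1},{"dx":0,"dy":0,"dz":-0.001,"roll":0,"jaw":0.1},{"dx":0,"dy":0,"dz":-0.0005,"roll":0,"jaw":0.1},{"dx":0,"dy":0,"dz":-0.0005,"roll":0,"jaw":0.1},{"dx":0,"dy":0,"dz":-0.0005,"roll":0,"jaw":0.1},{"dx":0,"dy":0,"dz":-0.0005,"roll":0,"jaw":0.1},{"dx":0,"dy":0,"dz":0,"roll":0,"jaw":0.1},{"dx":0,"dy":0,"dz":0,"roll":0,"jaw":0.1},{"dx":0,"dy":0,"dz":0,"roll":0,"jaw":0.1},{"dx":0,"dy":0,"dz":0,"roll":0,"jaw":0.1}]}}

```text
t: 16.9
eef_pos: [0.6121, 0.2478, 0.1028]
ee_rot: [-3.141, -0.001, 0.089]
force: [1.7, -0.8, 4.8]
width: 0.0236
gripper_force: 60.0
```

```bash
python3 -c "
from h import *
s=get_state();print(s['eef_pos'],s['force'],s['moment'])"
```

```text
[0.61211002 0.24783981 0.10276054] [ 1.70189652 -0.80018703  4.75050445] [-0.19366665 -0.14028585 -0.04761479]
```

Contact at the expected height with about 6 N. Sliding along the first leg.

>>> {"method": "servo_tool", "body": {"moves": [{"dx":0.002,"dy":0.0012,"dz":-0.0,"roll":0,"jaw":0.1},{"dx":0.0042,"dy":0.0024,"dz":0,"roll":0,"jaw":0.1},{"dx":0.0042,"dy":0.0024,"dz":0,"roll":0,"jaw":0.1},{"dx":0.0042,"dy":0.0024,"dz":0,"roll":0,"jaw":0.1},{"dx":0.0042,"dy":0.0024,"dz":0,"roll":0,"jaw":0.1},{"dx":0.0042,"dy":0.0024,"dz":0,"roll":0,"jaw":0.1},{"dx":0.0042,"dy":0.0024,"dz":0,"roll":0,"jaw":0.1},{"dx":0.004,"dy":0.0022,"dz":0,"roll":0,"jaw":0.1},{"dx":0.002,"dy":0.0012,"dz":0,"roll":0,"jaw":0.1},{"dx":0,"dy":0,"dz":0,"roll":0,"jaw":0.1}]}}

```text
t: 18.15
eef_pos: [0.6454, 0.267, 0.1024]
ee_rot: [-3.141, -0.001, 0.089]
force: [-0.3, 0.1, 3.3]
width: 0.0235
gripper_force: 60.0
```

```bash
cat > ball.py <<'E'
from h import *
s=get_state();T=s["eef_pos"];y=s["ee_rot"][2];print(T,np.degrees(y),s["force"])
e=np.array([T[0]-.131*np.cos(y),T[1]-.131*np.sin(y),T[2]-.0825]);print("exp",e)
c,im,D=snap("top");u0,v0=proj(c,e).round().astype(int);P=[]
for v in range(v0-45,v0+20):
    for u in range(u0-20,u0+20):
        if D[v,u]>0:
            p=bydepth(c,D,u,v)
            if abs(p[1]-e[1])<.03 and e[0]+.012<p[0]<e[0]+.09 and .029<p[2]<.2: P.append(p)
P=np.array(P);k=np.polyfit(P[:,0],P[:,1],1);kz=np.polyfit(P[:,0],P[:,2],1)
print(len(P),"dir",np.degrees(np.arctan(k[0])),"y at ball",np.polyval(k,e[0]),"tilt",np.degrees(np.arctan(kz[0])))
E
python3 ball.py
```

```text
[0.64539748 0.26698768 0.10237651] 5.09982629579441 [-0.32592977  0.08454137  3.3116587 ]
exp [0.51491606 0.25534293 0.01987651]
353 dir 2.612907312573086 y at ball 0.2554191202232165 tilt 39.4101329773195
```

>>> {"method": "servo_tool", "body": {"moves": [{"dx":0.002,"dy":0.0011,"dz":0,"roll":0,"jaw":0.1},{"dx":0.0046,"dy":0.0025,"dz":0,"roll":0,"jaw":0.1},{"dx":0.0046,"dy":0.0025,"dz":0,"roll":0,"jaw":0.1},{"dx":0.0046,"dy":0.0025,"dz":0,"roll":0,"jaw":0.1},{"dx":0.0046,"dy":0.0025,"dz":0,"roll":0,"jaw":0.1},{"dx":0.0046,"dy":0.0025,"dz":0,"roll":0,"jaw":0.1},{"dx":0.0046,"dy":0.0025,"dz":0,"roll":0,"jaw":0.1},{"dx":0.0044,"dy":0.0025,"dz":0,"roll":0,"jaw":0.1},{"dx":0.002,"dy":0.001,"dz":0,"roll":0,"jaw":0.1},{"dx":0,"dy":0,"dz":0,"roll":0,"jaw":0.1}]}}

```text
t: 19.45
eef_pos: [0.6814, 0.2865, 0.1024]
ee_rot: [-3.141, -0.001, 0.089]
force: [0.2, 0.5, 4.3]
width: 0.0237
gripper_force: 60.0
```

```bash
python3 ball.py
```

```text
[0.68139725 0.28654696 0.10241966] 5.098971684627744 [0.19138312 0.45831073 4.32993668]
exp [0.55091567 0.27490415 0.01991966]
341 dir 2.5882042739387385 y at ball 0.27484615106448335 tilt 39.186077674376264
```

At the bend. Second leg, first half: g3 is at +0.039, −0.0138.

>>> {"method": "servo_tool", "body": {"moves": [{"dx":0.002,"dy":-0.0007,"dz":0,"roll":0,"jaw":0.1},{"dx":0.005,"dy":-0.0018,"dz":0,"roll":0,"jaw":0.1},{"dx":0.005,"dy":-0.0018,"dz":0,"roll":0,"jaw":0.1},{"dx":0.005,"dy":-0.0018,"dz":0,"roll":0,"jaw":0.1},{"dx":0.005,"dy":-0.0018,"dz":0,"roll":0,"jaw":0.1},{"dx":0.005,"dy":-0.0018,"dz":0,"roll":0,"jaw":0.1},{"dx":0.005,"dy":-0.0018,"dz":0,"roll":0,"jaw":0.1},{"dx":0.005,"dy":-0.0018,"dz":0,"roll":0,"jaw":0.1},{"dx":0.002,"dy":-0.0007,"dz":0,"roll":0,"jaw":0.1},{"dx":0,"dy":0,"dz":0,"roll":0,"jaw":0.1}]}}

```text
t: 20.75
eef_pos: [0.7204, 0.2721, 0.1024]
ee_rot: [-3.142, -0.001, 0.089]
force: [0.1, -0.8, 3.5]
width: 0.0238
gripper_force: 60.0
```

```bash
python3 ball.py
```

```text
[0.72037964 0.27213757 0.10242936] 5.103081993286014 [ 0.1158408  -0.82647066  3.46610941]
exp [0.58989888 0.2604854  0.01992936]
324 dir 2.7258132227573637 y at ball 0.2604978496350542 tilt 39.40574438388798
```

>>> {"method": "servo_tool", "body": {"moves": [{"dx":0.002,"dy":-0.0007,"dz":0,"roll":0,"jaw":0.1},{"dx":0.0046,"dy":-0.0016,"dz":0,"roll":0,"jaw":0.1},{"dx":0.0046,"dy":-0.0016,"dz":0,"roll":0,"jaw":0.1},{"dx":0.0046,"dy":-0.0016,"dz":0,"roll":0,"jaw":0.1},{"dx":0.0046,"dy":-0.0016,"dz":0,"roll":0,"jaw":0.1},{"dx":0.0046,"dy":-0.0016,"dz":0,"roll":0,"jaw":0.1},{"dx":0.0046,"dy":-0.0016,"dz":0,"roll":0,"jaw":0.1},{"dx":0.004,"dy":-0.0014,"dz":0,"roll":0,"jaw":0.1},{"dx":0.002,"dy":-0.0007,"dz":0,"roll":0,"jaw":0.1},{"dx":0,"dy":0,"dz":0,"roll":0,"jaw":0.1}]}}

```text
t: 22.05
eef_pos: [0.7559, 0.2597, 0.1024]
ee_rot: [3.142, -0.001, 0.089]
force: [0.3, -0.3, 4.6]
width: 0.024
gripper_force: 60.0
```

```bash
python3 ball.py
```

```text
[0.75591515 0.25968322 0.10239373] 5.101287875060552 [ 0.28745263 -0.28498165  4.61621376]
exp [0.62543403 0.24803513 0.01989373]
312 dir 2.665737781303907 y at ball 0.24818959287515943 tilt 39.39128128899009
```

Whole channel done. Lifting off and going back to the pad.

>>> {"method": "servo_tool", "body": {"moves": [{"dx":0,"dy":0,"dz":0.003,"roll":0,"jaw":0.1},{"dx":0,"dy":0,"dz":0.005,"roll":0,"jaw":0.1},{"dx":0,"dy":0,"dz":0.02,"roll":0,"jaw":0.1},{"dx":0,"dy":0,"dz":0.03,"roll":0,"jaw":0.1},{"dx":-0.045,"dy":0,"dz":0.03,"roll":0,"jaw":0.1},{"dx":-0.047,"dy":0,"dz":0,"roll":0,"jaw":0.1},{"dx":-0.047,"dy":0,"dz":0,"roll":0,"jaw":0.1},{"dx":-0.047,"dy":0,"dz":0,"roll":0,"jaw":0.1},{"dx":-0.047,"dy":0,"dz":0,"roll":0,"jaw":0.1},{"dx":-0.047,"dy":0,"dz":0,"roll":0,"jaw":0.1}]}}

```text
t: 23.35
eef_pos: [0.4743, 0.2601, 0.1917]
ee_rot: [-3.14, -0.002, 0.089]
force: [-0.7, 1.3, -0.7]
width: 0.0237
gripper_force: 60.0
```

>>> {"method": "servo_tool", "body": {"moves": [{"dx":0,"dy":-0.025,"dz":0,"roll":-9.9,"jaw":0.1},{"dx":0,"dy":-0.035,"dz":0,"roll":-9.9,"jaw":0.1},{"dx":0,"dy":-0.035,"dz":0,"roll":-9.9,"jaw":0.1},{"dx":0,"dy":-0.035,"dz":0,"roll":-9.9,"jaw":0.1},{"dx":0,"dy":-0.035,"dz":0,"roll":-9.9,"jaw":0.1},{"dx":0,"dy":-0.035,"dz":0,"roll":-9.9,"jaw":0.1},{"dx":0,"dy":-0.035,"dz":0,"roll":-9.9,"jaw":0.1},{"dx":0,"dy":-0.035,"dz":0,"roll":-9.9,"jaw":0.1},{"dx":0,"dy":-0.035,"dz":0,"roll":-9.8,"jaw":0.1},{"dx":0,"dy":0,"dz":0,"roll":0,"jaw":0.1}]}}

```text
t: 24.6
eef_pos: [0.4755, -0.0469, 0.1915]
ee_rot: [-3.14, 0.0, -1.469]
force: [0.2, 0.5, -0.8]
width: 0.0235
gripper_force: 60.0
```

>>> {"method": "servo_tool", "body": {"moves": [{"dx":0,"dy":-0.015,"dz":-0.03,"roll":0,"jaw":0.1},{"dx":0,"dy":-0.005,"dz":-0.03,"roll":0,"jaw":0.1},{"dx":0,"dy":0,"dz":-0.02,"roll":0,"jaw":0.1},{"dx":0,"dy":0,"dz":-0.01,"roll":0,"jaw":0.1},{"dx":0,"dy":0,"dz":-0.004,"roll":0,"jaw":0.1},{"dx":0,"dy":0,"dz":-0.002,"roll":0,"jaw":0.1},{"dx":0,"dy":0,"dz":-0.002,"roll":0,"jaw":0.1},{"dx":0,"dy":0,"dz":-0.002,"roll":0,"jaw":0.1},{"dx":0,"dy":0,"dz":0,"roll":0,"jaw":0.1},{"dx":0,"dy":0,"dz":0,"roll":0,"jaw":0.1}]}}

```text
t: 25.85
eef_pos: [0.4757, -0.0651, 0.0905]
ee_rot: [-3.14, 0.0, -1.464]
force: [-0.3, -0.2, 2.9]
width: 0.0233
gripper_force: 60.0
```

>>> {"method": "servo_tool", "body": {"moves": [{"dx":0,"dy":0,"dz":0,"roll":0,"jaw":0.2},{"dx":0,"dy":-0.003,"dz":-0.008,"roll":0,"jaw":0.2},{"dx":0,"dy":-0.003,"dz":-0.008,"roll":0,"jaw":0.2},{"dx":0,"dy":-0.003,"dz":-0.008,"roll":0,"jaw":0.2},{"dx":0,"dy":-0.003,"dz":-0.008,"roll":0,"jaw":0.2},{"dx":0,"dy":-0.002,"dz":-0.008,"roll":0,"jaw":0.2},{"dx":0,"dy":-0.002,"dz":-0.008,"roll":0,"jaw":0.2},{"dx":0,"dy":-0.001,"dz":-0.008,"roll":0,"jaw":0.2},{"dx":0,"dy":-0.001,"dz":-0.008,"roll":0,"jaw":0.2},{"dx":0,"dy":0,"dz":0,"roll":0,"jaw":0.2}], "newtons": 3}}

```text
t: 27.1
eef_pos: [0.4748, -0.0833, 0.0253]
ee_rot: [3.14, -0.0, -1.465]
force: [0.1, 0.6, -1.3]
width: 0.0239
gripper_force: 3.0
```

>>> {"method": "servo_tool", "body": {"moves": [{"dx":0,"dy":0,"dz":-0.006,"roll":0,"jaw":0.2},{"dx":0,"dy":0,"dz":-0.005,"roll":0,"jaw":0.2},{"dx":0,"dy":0,"dz":-0.004,"roll":0,"jaw":0.2},{"dx":0,"dy":0,"dz":-0.001,"roll":0,"jaw":0.2},{"dx":0,"dy":0,"dz":0,"roll":0,"jaw":0.2},{"dx":0,"dy":0,"dz":0,"roll":0,"jaw":0.35},{"dx":0,"dy":0,"dz":0,"roll":0,"jaw":0.55},{"dx":0,"dy":0,"dz":0,"roll":0,"jaw":0.6},{"dx":0,"dy":0,"dz":0,"roll":0,"jaw":0.6},{"dx":0,"dy":0,"dz":0,"roll":0,"jaw":0.6}]}}

```text
t: 28.35
eef_pos: [0.4753, -0.0832, 0.0101]
ee_rot: [-3.142, 0.0, -1.464]
force: [-1.3, 0.5, -0.2]
width: 0.0525
gripper_force: 0.0
```

>>> {"method": "servo_tool", "body": {"moves": [{"dx":0,"dy":0,"dz":0,"roll":0,"jaw":0.6},{"dx":0,"dy":0,"dz":0.01,"roll":0,"jaw":0.6},{"dx":0,"dy":0,"dz":0.03,"roll":0,"jaw":0.6},{"dx":0,"dy":0,"dz":0.05,"roll":0,"jaw":0.6},{"dx":0,"dy":0,"dz":0.05,"roll":0,"jaw":0.6},{"dx":0,"dy":0,"dz":0.05,"roll":0,"jaw":0.6},{"dx":0,"dy":0,"dz":0,"roll":0,"jaw":0.6},{"dx":0,"dy":0,"dz":0,"roll":0,"jaw":0.6},{"dx":0,"dy":0,"dz":0,"roll":0,"jaw":0.6},{"dx":0,"dy":0,"dz":0,"roll":0,"jaw":0.6}]}}

```text
t: 29.6
eef_pos: [0.4747, -0.0833, 0.1991]
ee_rot: [3.139, -0.0, -1.464]
force: [0.4, 0.6, 0.7]
width: 0.0527
gripper_force: 0.0
```

```bash
python3 - <<'E'
from h import *
print(get_state()["eef_pos"])
c,im,D=snap("scene");cv2.imwrite("pics/end.png",cv2.resize(im[90:300,140:420,::-1],(800,600),interpolation=cv2.INTER_CUBIC))
E
```

```text
[ 0.47472379 -0.08331121  0.19906696]
```

View pics/end.png

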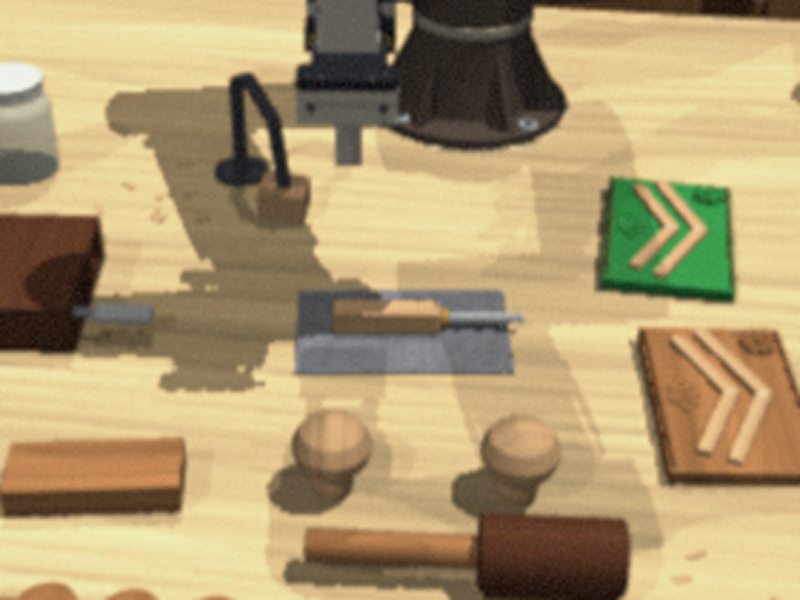

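The burnisher lies flat on the pad, with its handle at (385,315) and its ball at (515,320). The chisel and bystanders are undisturbed, and the gripper is clear.

```bash
python3 -c "
from station import *
print(job_done())"
```

```text
the job is handed in; nothing more can be done
None
```

The job is handed in, with no verdict returned: I drew the burnisher, laid it on the pad, retook it by the handle, guided it along the whole channel (about 4 cm/s, 4–6 N at each check) and laid it back flat and released; the last picture shows the chisel and the rest of the bench undisturbed.

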